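# Tip the solder reel out of its carton

### The arm

A 6-joint arm with a two-finger parallel gripper is mounted at the origin on the work surface. World frame = base frame: x ahead of the robot, y to its left, z up, the work surface at z = 0. Lengths are in m, angles in rad, forces in N, time in s.
With the tool pointing down it reaches from about 0.375 to 0.975 m from the base axis. Payload 3.8 kg.
Tool frame: the origin (TCP) lies between the finger pads; the fingertips stand 14 mm ahead of it and the grasp point (between the pads) lies 5 mm behind it (tips_ahead is the distance from the TCP to the fingertips, in m); x points along the fingers, y is the direction in which the jaws open and shut, and the axes are right-handed (so a half turn about x gives the same grasp; the last joint's range is limited). The gripper opens to 85 mm and grips with 20 to 120 N. Pads are 22 mm wide; open, the fingers measure 114 mm over their backs; the gripper's body (76 mm by 85 mm) begins 54 mm behind the grasp point. The pads swing forward as they close: fully open they stand 13 mm farther back than shut.
Start: joints at [-1.221, 0.264, 1.604, -0, 1.274, -0.037], TCP at [0.255, -0.625, 0.245] pointing down, gripper open.
Joint ranges: [-2.63, 2.63], [-0.94, 2.18], [0.31, 2.57], [-1.31, 4.45], [0, 2.66], [-2.55, 2.55]. Speed limits (rad/s): [2.57, 2.57, 3.14, 3.14, 3.14, 3.14].

### API

Orientations are given as a rotation vector (axis times angle).
In Python, from workcell import read_state, read_camera, camera_params, finish_job, spot_in, tips_ahead gives the robot as it stands.
- The arm moves only by the tool apply_moves, never from a script. Its argument "commands" is a list of rows, each a list of 7 numbers: the closure, from 0 (fully open) to 1 (shut), then the shift along the tool's x, y, z in mm, then the turn, a rotation vector about the tool's x, y, z in degrees. A call has 1 to 8 rows; each row is the pose to reach, as a shift and turn from the pose commanded when the call began, along the tool's axes at that moment; what a row does not reach only later rows make up. A row lasts 1/8 s, in which the tool goes at most 62.5 mm and 10.7 degrees, less where a joint would pass 70% of its speed; a pose out of reach is approached as far as the arm can. A call with a gripper value outside its range is refused whole. The fingers move at their own pace and stop on an object; "force" is the grip in N (left out, the last holds). Time passes only in rows, so rows that repeat a pose let the fingers close. It gives the time, the measured TCP pose, the force and the opening at its end, in the units of the state.
- read_state(): the state, without advancing time (a new reading comes with each control period).
- read_camera(name): name is "scene" or "side" or "wrist"; returns (picture, depth): 480x640x3 uint8, red, green, blue; 480x640 float32, m along the optical axis (not along the pixel's ray), 0 where there is no reading.
- camera_params(name): a dict with "fx", "fy", "cx", "cy" (pixels), "k1" (the pictures are not rectified: a ray, as slopes to the right and down, at radius r is drawn at 1 + k1 r^2 times it, then the intrinsics apply), "camera_from_world" (4x4, takes a point from world to camera coordinates); the wrist camera has in their place "mount" (4x4, takes a point from camera to tool coordinates, whose origin is the TCP and whose axes are the tool frame's). Camera axes: x right, y down, z forward; pixel columns grow to the right and rows downward; lengths in m; the calibration is good to about 2 mm. A picture is of the moment at which its call begins: read the wrist's pose just before it. camera_params takes no time and is no camera call.
- finish_job(): hands the job in, once; it reports no verdict.
Trained networks look in the newest picture that a camera, given by its name, has taken for a name from the list of things; names that differ only in an ending like _2 or _b are one class to them, and where a whole thing is asked for, a point or a joint stands for the part that bears it (a point fixed in the world has none). Each returns a list of dicts, best first, with "p" (0 to 1); they miss things now and then, are a little off and sometimes report something else, mostly with a low value. They report only what shows in the picture. A call takes as long as a camera call. They do not tell look-alikes from the thing itself.
- spot_in(camera, name): "at" ([column, row] in pixels, amid what is visible of it).
The state is a dict: "time": time; "q": joint angles; "joint_vel": joint speeds; "joint_torque": joint torques, N m; "tool_pos": TCP position; "tcp_rot": TCP orientation; "wrist_force": force on the tool from outside, world axes, zero at the start; "torque": the same for the moment, N m; "width": opening from 0.0 (shut) to 1.0 (fully open).
Only numpy, scipy, OpenCV 4.12 (cv2) and the standard library are available. Lean on these libraries where they do the work, as an engineer would, in place of code of your own. Each camera call takes 0.05 s, during which the arm holds its last target. There are 200 camera calls.

### The job

On the grey stand of the soldering bench, tip the open brown cardboard carton over the yellow edge stop, so that it ends lying on its side on the metal ramp and the solder reel in it rolls out into the black trough at the foot of the ramp. Tip it, do not lift the carton off the stand or pick the reel out, and leave the blue bin beside it standing where it is.

Things in the scene. Friction and masses are not known exactly. Their poses are not given: they have to be found in the camera images.
- stand: Fixed stand, 290 mm wide. Origin on the bench under the middle of the yellow stop's near face; x along the stop, y the tipping direction. Along y (mm): grey deck 35 high, -90 to 0, open behind and beside; stop 43 high, 0 to 12; aluminium ramp falling 15 degrees, 12 to 135; black trough, floor 5 high, to 205, end wall 50 high. Cheeks 50 high beside ramp and trough.
- carton_mid (a point): Centre (half-way up) of the loose, open brown carton: 60 (x) x 54 (y) x 115 mm tall (z), walls 4 mm, 80 to 170 g. Upright on the deck, 2 to 6 mm short of the stop, axes as the stand's. A level push along the stand's y, 90 mm above the deck on its back face, slides it to the stop and tips it over; past about 40 degrees it falls over by itself.
- reel_mid (a point): Centre of the solder reel inside the carton: white flanges, grey wire, a loose cylinder 42 mm in diameter and 44 mm long, axis (its x) along the stop, so that it rolls down the ramp; 80 to 170 g.
- bluebin_mid (a point): Centre (half-way up) of the loose blue plastic bin, size and heading as the carton (60 x 54 x 115 mm), upright on the same deck, 100 to 140 mm from the carton on either side of it, a battery in it.
Not all that is in view belongs to the job. Of the things like the part that bears bluebin_mid, leave any that is orange or turquoise; of the rest the larger one is meant.

How it is judged:
By the outcome, as a careful person would: the job done as asked, in the order asked, and still so for the second after the job is handed in, with the robot touching nothing.
It also fails if it takes over 32 s, if anything falls off the work surface, if the arm or the gripper's body presses on something with over 40 N, if the wrist force passes 120 N, or if a joint passes its speed limit or range.

## Working session

There is one attempt and no reset: what is moved stays moved. The work goes in short steps, Python scripts to look and compute and a tool call to move; the robot and the scene stay as the last step left them, time stands still between calls to the robot, and variables do not carry over. Pictures are saved under pics/ and viewed, on a budget of 10 in all, crops included, one or two more only if the job needs it, and the job is handed in when it is done.

Besides the shell and the picture viewer there is one more tool, called after "Request:" as a command line: name --pt "numbers of a row" for each row, then --argument value for the rest. apply_moves: Moves the arm, as the interface text tells. Its arguments: {"type":"object","properties":{"commands":{"type":"array","items":{"type":"array","items":{"type":"number"}}},"force":{"type":"number"}},"required":["commands"]}

```bash
mkdir -p pics; ls
cat > h.py <<'E'
import numpy as np, cv2
from scipy.spatial.transform import Rotation as R
from workcell import *
def cw(name, st=None):
    p=camera_params(name)
    if "mount" in p:
        st=st or read_state(); T=np.eye(4); T[:3,:3]=R.from_rotvec(st["tcp_rot"]).as_matrix(); T[:3,3]=st["tool_pos"]
        return p, T@np.array(p["mount"])
    return p, np.linalg.inv(np.array(p["camera_from_world"]))
def cloud(name,depth,T=None):
    p,M=cw(name); M=M if T is None else T
    K=np.array([[p["fx"],0,p["cx"]],[0,p["fy"],p["cy"]],[0,0,1.]])
    v,u=np.mgrid[0:480,0:640]
    n=cv2.undistortPoints(np.stack([u.ravel(),v.ravel()],1).astype(float)[:,None],K,np.array([p["k1"],0,0,0.]))[:,0]
    d=depth.ravel(); P=np.c_[n*d[:,None],d]@M[:3,:3].T+M[:3,3]
    P[d<=0]=np.nan
    return P.reshape(480,640,3)
E
python3 - <<'E'
from h import *
ims=[]
for c in ["scene","side"]:
    im,d=read_camera(c); np.savez(f"{c}.npz",im=im,P=cloud(c,d))
    cv2.imwrite(f"pics/{c}0.png",im[...,::-1])
    for n in ["carton_mid","bluebin_mid","reel_mid","stand"]:
        P=np.load(f"{c}.npz")["P"]
        for r in spot_in(c,n):
            u,v=map(int,np.round(r["at"])); print(c,n,r["at"],round(r["p"],2),P[v,u].round(3))
s=read_state();print(s["time"],s["tool_pos"],R.from_rotvec(s["tcp_rot"]).as_matrix().round(3))
E
```

```text
pics
scene carton_mid [296.8, 339.4] 0.96 [ 0.591 -0.072  0.04 ]
scene bluebin_mid [213.4, 206.4] 0.91 [ 0.463 -0.19   0.085]
scene bluebin_mid [172.5, 315.5] 0.78 [ 0.574 -0.226  0.01 ]
scene bluebin_mid [356.1, 158.8] 0.74 [ 0.362 -0.036  0.069]
scene bluebin_mid [334.2, 241.4] 0.6 [ 0.473 -0.048  0.056]
scene reel_mid [311.0, 343.1] 0.83 [nan nan nan]
scene stand [425.4, 360.5] 0.98 [0.589 0.07  0.022]
side carton_mid [369.4, 207.6] 0.78 [ 0.596 -0.08   0.124]
side bluebin_mid [203.4, 300.9] 0.92 [ 0.336 -0.055  0.063]
side bluebin_mid [323.8, 348.7] 0.81 [ 0.429 -0.216  0.077]
side bluebin_mid [422.9, 293.5] 0.74 [ 0.572 -0.231  0.102]
side bluebin_mid [297.6, 235.0] 0.56 [ 0.485 -0.067  0.12 ]
side stand [274.1, 231.9] 0.96 [ 0.473 -0.015  0.089]
0.5 [ 0.25460584 -0.6251177   0.24523955] [[-0.     0.377 -0.926]
 [ 0.    -0.926 -0.377]
 [-1.    -0.    -0.   ]]
```

View pics/scene0.png

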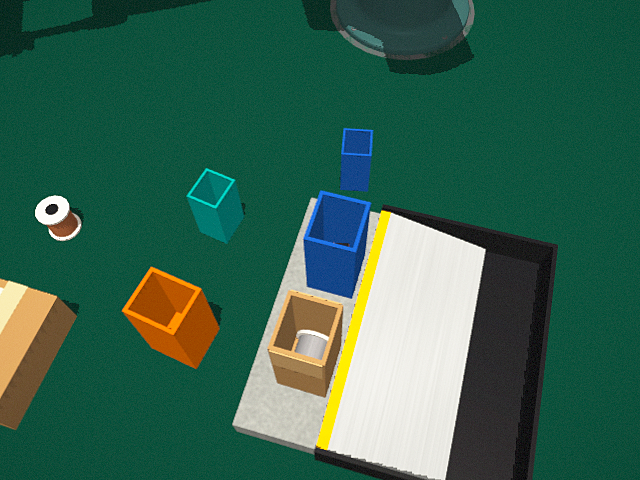

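View pics/side0.png

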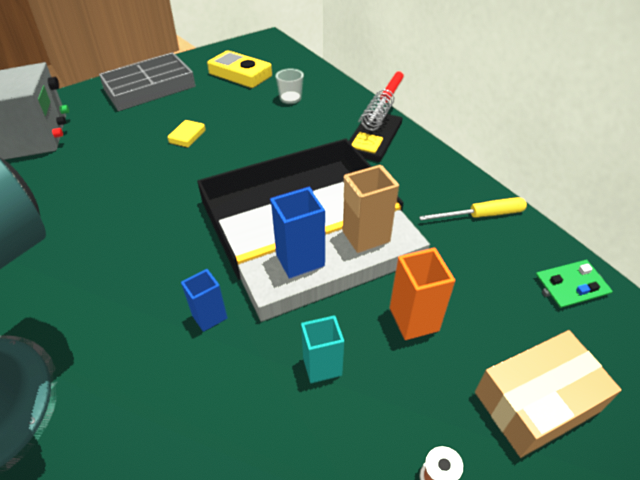

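The scene picture shows the open brown carton on the deck at (305,340), with the reel visible inside at (311,343). The large blue bin stands beside it on the same deck at (335,245). 

Look-alikes:
- Sealed cardboard box at (30,350).
- Spool at (58,217).
- Small blue bin at (356,160).
- Turquoise bin at (215,205).
- Orange bin at (170,315).

I choose the open carton at (305,340), and the bin to spare is the one at (335,245).

Run:
```python
from h import *
res={}
for c in ["scene","side"]:
    z=np.load(c+".npz"); im=z["im"]; P=z["P"]
    hsv=cv2.cvtColor(im,cv2.COLOR_RGB2HSV); H,S,V=[hsv[...,i].astype(int) for i in range(3)]
    x,y,zz=P[...,0],P[...,1],P[...,2]
    reg=(x>.4)&(x<.7)&(y>-.2)&(y<.1)
    ye=(H>22)&(H<32)&(S>200)&(zz>.03)&(zz<.056)&(x>.3)&(x<.8)
    q=P[ye]; vx,vy,x0,y0=cv2.fitLine(q[:,:2].astype(np.float32),cv2.DIST_HUBER,0,.01,.01).ravel()
    t=(q[:,:2]-[x0,y0])@[vx,vy]; a,b=np.percentile(t,[.5,99.5])
    print(c,"stop",np.degrees(np.arctan2(vy,vx)).round(2),"mid",(np.array([x0,y0])+[vx*(a+b)/2,vy*(a+b)/2]).round(4),"len",(b-a).round(3),"z",np.median(q[:,2]).round(4))
    for n,m in [("carton",(H>8)&(H<22)&(S>60)),("blue",(H>105)&(H<125)&(S>150))]:
        k=m&reg&(zz>.142)&(zz<.158); q=P[k]
        r=cv2.minAreaRect(q[:,:2].astype(np.float32)*1000); print(n,k.sum(),np.round(r[0],1),np.round(r[1],1),r[2],np.median(q[:,2]).round(4))
im=np.load("scene.npz")["im"]
cv2.imwrite("pics/crop1.png",cv2.resize(im[170:420,220:420,::-1],None,fx=2.2,fy=2.2))
```

```text
scene stop -7.61 mid [ 0.5592 -0.0104] len 0.285 z 0.0429
carton 1489 [615.7 -55.5] [54.3 65.1] 81.55148315429688 0.1495
blue 1147 [499.9 -41.6] [53.8 62.4] 81.78581237792969 0.1494
side stop 66.03 mid [0.595  0.3022] len 0.693 z 0.0399
carton 629 [616.  -55.6] [57.5 65.4] 80.77439880371094 0.148
blue 704 [499.1 -42. ] [57.2 60.6] 80.80532836914062 0.1487
```

View pics/crop1.png

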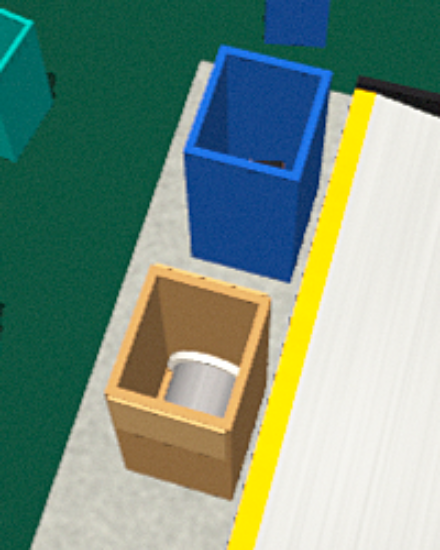

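The crop shows the open carton with the white/grey reel inside, next to the large blue bin, behind the yellow stop. The measurements agree with the sizes given: both rims at z 0.150, stop at 0.043, heading about -8°, carton front about 4 mm short of the stop. Next I move behind the carton, staying high, with the jaw axis along the stop.

Request:
apply_moves --pt "0.76 0 -40 -60 -8 0 0" --pt "0.76 0 -80 -120 -16 0 0" --pt "0.76 0 -120 -183 -24 0 0" --pt "0.76 0 -160 -244 -32 0 0" --pt "0.76 0 -200 -305 -40 0 0" --pt "0.76 0 -240 -366 -48 0 0" --pt "0.76 0 -280 -427 -55 0 0" --pt "0.76 0 -310 -475 -60 0 0"

```text
time: 1.5
tool_pos: [0.5399, -0.2121, 0.2457]
tcp_rot: [1.307, 1.142, -1.306]
wrist_force: [0.9, -0.0, 0.1]
width: 0.239
```

```bash
cat > st.py <<'E'
from h import *
s=read_state(); M=R.from_rotvec(s["tcp_rot"]).as_matrix(); p=np.array(s["tool_pos"])
a=np.radians(-8); t=np.array([-np.sin(a),np.cos(a),0]);u=np.array([np.cos(a),np.sin(a),0])
c=np.array([.6158,-.0555,.1325])
print("t",s["time"],"p",p.round(4),"yaw y",np.degrees(np.arctan2(M[1,1],M[0,1])).round(2),"xaxis",M[:,0].round(3),"F",np.round(s["wrist_force"],2),"w",s["width"],"tips",tips_ahead() if callable(tips_ahead) else tips_ahead)
print("rel carton: u",((p-c)@u*1000).round(1),"t",((p-c)@t*1000).round(1),"dz",((p-c)[2]*1000).round(1))
for k in (-60,): print("to start mm:",(M.T@(c+t*k/1000-p)*1000).round(1))
E
python3 st.py
```

```text
t 1.5 p [ 0.5399 -0.2121  0.2457] yaw y -7.66 xaxis [ 0.001 -0.001 -1.   ] F [ 0.87 -0.02  0.14] w 0.23921975535955142 tips 0.014
rel carton: u -53.4 t -165.6 dz 113.2
to start mm: [ 113.2   53.9 -105.3]
```

Request:
apply_moves --pt "0.76 0 30 -50 0 0 0" --pt "0.76 0 48 -90 0 0 0" --pt "0.76 0 48 -90 0 0 0" --pt "0.76 40 48 -90 0 0 0" --pt "0.76 80 48 -90 0 0 0" --pt "0.76 110 48 -90 0 0 0" --pt "0.76 110 48 -90 0 0 0"

```text
time: 2.38
tool_pos: [0.5957, -0.1315, 0.1322]
tcp_rot: [1.307, 1.147, -1.315]
wrist_force: [-0.0, 0.5, 0.0]
width: 0.242
```

```bash
python3 st.py
python3 - <<'E'
from h import *
im,d=read_camera("side"); cv2.imwrite("pics/side1.png",cv2.resize(im[120:380,180:480,::-1],None,fx=2,fy=2))
E
```

```text
t 2.375 p [ 0.5957 -0.1315  0.1322] yaw y -7.89 xaxis [-0.007  0.001 -1.   ] F [-0.04  0.46  0.03] w 0.24152975815719824 tips 0.014
rel carton: u -9.3 t -78.1 dz -0.3
to start mm: [ -0.4   9.4 -18.1]
```

View pics/side1.png

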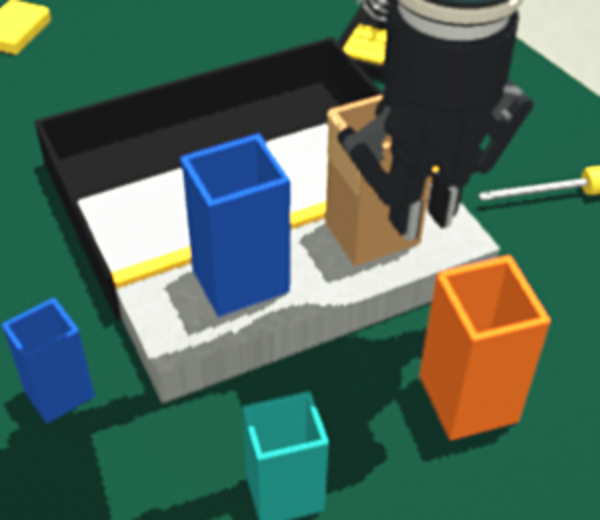

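The side view shows the fingers behind the carton's back face, with the blue bin well clear on the left. I centre along the stop and begin a slow push.

Request:
apply_moves --pt "0.76 0 9 -15 0 0 0" --pt "0.76 0 9 -30 0 0 0" --pt "0.76 0 9 -38 0 0 0" --pt "0.76 0 9 -46 0 0 0" --pt "0.76 0 9 -53 0 0 0" --pt "0.76 0 9 -60 0 0 0" --pt "0.76 0 9 -66 0 0 0" --pt "0.76 0 9 -72 0 0 0"

```text
time: 3.42
tool_pos: [0.6175, -0.0608, 0.1352]
tcp_rot: [1.309, 1.141, -1.309]
wrist_force: [0.1, -0.6, 1.2]
width: 0.237
```

```bash
python3 st.py
python3 - <<'E'
from h import *
im,d=read_camera("side"); cv2.imwrite("pics/side2.png",cv2.resize(im[120:380,180:480,::-1],None,fx=2,fy=2))
E
```

```text
t 3.425 p [ 0.6175 -0.0608  0.1352] yaw y -7.85 xaxis [-0.  0. -1.] F [ 0.08 -0.57  1.21] w 0.23690724244765693 tips 0.014
rel carton: u 2.4 t -5.0 dz 2.7
to start mm: [ 2.7 -2.5 55. ]
```

View pics/side2.png

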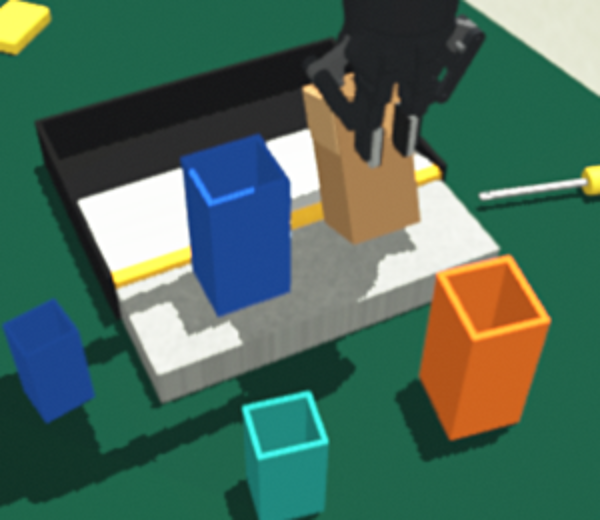

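The carton is tipping over the stop by about 20° and stays square to it; the bin has not been touched. I keep pushing.

Request:
apply_moves --pt "0.76 0 -1 -7 0 0 0" --pt "0.76 0 -2 -13 0 0 0" --pt "0.76 0 -2 -19 0 0 0" --pt "0.76 0 -2 -25 0 0 0" --pt "0.76 0 -2 -31 0 0 0" --pt "0.76 0 -2 -36 0 0 0" --pt "0.76 0 -2 -36 0 0 0" --pt "0.76 0 -2 -36 0 0 0"

```text
time: 4.47
tool_pos: [0.6204, -0.0252, 0.1353]
tcp_rot: [1.309, 1.141, -1.309]
wrist_force: [-0.9, -0.2, 0.0]
width: 0.241
```

```bash
python3 st.py
python3 - <<'E'
from h import *
im,d=read_camera("side"); cv2.imwrite("pics/side3.png",cv2.resize(im[120:380,180:480,::-1],None,fx=2,fy=2))
E
```

```text
t 4.475 p [ 0.6204 -0.0252  0.1353] yaw y -7.83 xaxis [-0. -0. -1.] F [-0.94 -0.23  0.  ] w 0.2412049006377683 tips 0.014
rel carton: u 0.3 t 30.7 dz 2.8
to start mm: [ 2.8 -0.6 90.7]
```

View pics/side3.png

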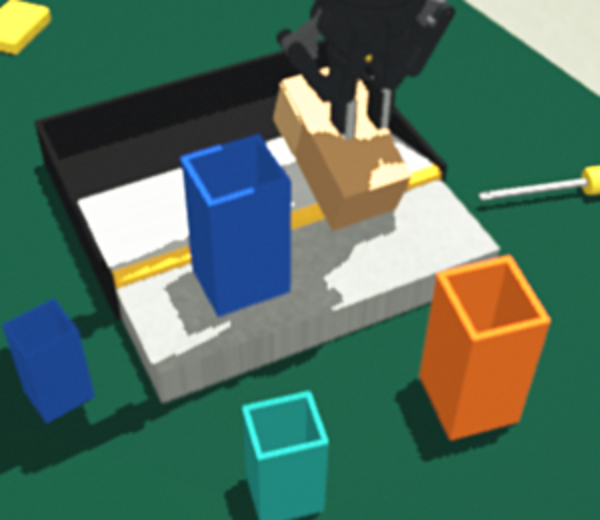

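The carton is past its balance point and falling, with no contact force left. I go straight up, then back.

Request:
apply_moves --pt "0.76 -20 0 15 0 0 0" --pt "0.76 -60 0 40 0 0 0" --pt "0.76 -110 0 80 0 0 0" --pt "0.76 -130 0 130 0 0 0" --pt "0.76 -130 0 180 0 0 0" --pt "0.76 -130 0 200 0 0 0" --pt "0.76 -130 0 200 0 0 0" --pt "0.76 -130 0 200 0 0 0"

```text
time: 5.52
tool_pos: [0.593, -0.2224, 0.2651]
tcp_rot: [1.31, 1.143, -1.309]
wrist_force: [0.2, 0.4, -0.2]
width: 0.241
```

Run:
```python
from h import *
a,d=read_camera("scene"); b,_=read_camera("side")
P=cloud("scene",d)
cv2.imwrite("pics/s4.png",np.hstack([cv2.resize(a[150:480,240:600],(436,400)),cv2.resize(b[120:380,180:420],(364,400))])[...,::-1])
for n in ["reel_mid","carton_mid","bluebin_mid"]:
    for r in spot_in("scene",n):
        u,v=map(int,np.round(r["at"])); print(n,r["at"],round(r["p"],2),P[v,u].round(3))
```

```text
reel_mid [504.3, 422.9] 0.55 [0.651 0.152 0.042]
carton_mid [384.0, 373.7] 0.6 [0.631 0.023 0.088]
bluebin_mid [334.9, 239.7] 0.72 [ 0.473 -0.047  0.058]
bluebin_mid [352.4, 157.9] 0.62 [ 0.362 -0.041  0.07 ]
bluebin_mid [214.6, 204.5] 0.62 [ 0.417 -0.211  0.014]
```

View pics/s4.png

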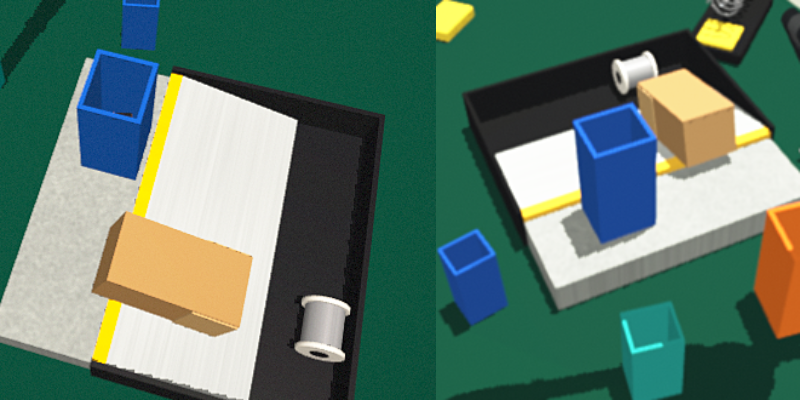

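The carton lies on its side across the stop and ramp. The reel is in the black trough (stand y about 179 mm, top about 45 mm high), and the bin is upright in its place. I check that everything is still, then hand in.

Request:
apply_moves --pt "0.76 0 0 0 0 0 0" --pt "0.76 0 0 0 0 0 0" --pt "0.76 0 0 0 0 0 0" --pt "0.76 0 0 0 0 0 0" --pt "0.76 0 0 0 0 0 0" --pt "0.76 0 0 0 0 0 0" --pt "0.76 0 0 0 0 0 0" --pt "0.76 0 0 0 0 0 0"

```text
time: 6.78
tool_pos: [0.5931, -0.2233, 0.2653]
tcp_rot: [1.309, 1.141, -1.309]
wrist_force: [-0.3, 0.4, 0.7]
width: 0.241
```

Run:
```python
from h import *
a,d=read_camera("scene"); P=cloud("scene",d)
for n in ["reel_mid","carton_mid","bluebin_mid"]:
    for r in spot_in("scene",n)[:2]:
        u,v=map(int,np.round(r["at"])); print(n,r["at"],round(r["p"],2),P[v,u].round(3))
o=cv2.imread("pics/scene0.png")
hsv=cv2.cvtColor(a,cv2.COLOR_RGB2HSV);k=(hsv[...,0]>105)&(hsv[...,0]<125)&(hsv[...,1]>150)&(P[...,2]>.142)&(P[...,2]<.158)&(P[...,0]>.4)
print("bin rim",cv2.minAreaRect(P[k][:,:2].astype(np.float32)*1000))
old=cv2.imread("pics/s4.png")[:,:436]; new=cv2.resize(a[150:480,240:600],(436,400))[...,::-1]
print("changed px",(cv2.absdiff(old,np.ascontiguousarray(new)).max(2)>60).sum())
```

```text
reel_mid [506.1, 422.4] 0.73 [0.65  0.154 0.042]
carton_mid [384.3, 374.7] 0.56 [0.633 0.023 0.089]
bluebin_mid [334.1, 242.8] 0.91 [ 0.526 -0.041  0.151]
bluebin_mid [354.2, 158.4] 0.89 [ 0.363 -0.038  0.073]
bin rim ((499.9681701660156, -41.36693572998047), (53.65886688232422, 61.7025146484375), 82.37004852294922)
changed px 0
```

```bash
python3 -c "
from workcell import *
print(finish_job())"
```

```text
the job is handed in; nothing more can be done
None
```

I tipped the carton over the yellow stop with a slow, level push on its back face, then moved the arm up and clear. The job was handed in at about 7 s of the 32 s allowed.

- **Carton:** it lies on its side on the ramp, resting over the stop.
- **Reel:** it rolled out and lies in the black trough, about 179 mm along the tipping direction (the trough runs from 135 to 205 mm).
- **Blue bin:** it is upright where it was. Its rim centre reads (500, -41) mm, against (500, -42) mm before the push.
- **At rest:** two scene pictures about 1.3 s apart showed no change around the stand, with the arm touching nothing.

One measurement failed early on: the side camera's fit of the yellow stop was wrong (66° and 0.69 m long), because it picked up other yellow objects. I discarded it and used the scene camera's fit, which matched the rim headings of the carton and bin in both cameras.

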